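# Pack the bracket set into its tight tray

### The job

Lift the plywood hood off the storage tray by its knob and set it down upright on a clear patch of the bench, then pack the elbow, the step bracket and the tee into the tray so that they nest level and fully home: elbow and step bracket flat on the tray floor, the tee's stem down between them and its head lying flat on both. Leave the hood off, and do not disturb the other things on the bench.

Things in the scene. Friction and masses are not known exactly. Their poses are not given: they have to be found in the camera images.
- tray: Light wooden tray, fixed to the bench. Plinth board 170 x 96 mm (x, y), 8 mm thick; on it four 6 mm walls, 24 mm high, round a centred well 131 mm (x) by 58 mm (y): floor 8 mm, wall tops 32 mm above the bench. Origin: centre of the underside, z up. Same after a half turn: the set may be packed either way round.
- hood: Loose plywood cover, a box open below, 157 x 84 mm (x, y), 87 mm tall, walls 4 mm, 0.25 kg; on its top centre a round metal knob, 25 mm wide at 105 mm above the origin, 14 mm at its neck, top at 113 mm. At the start it stands over the tray walls on the plinth (3 mm play), its x along the tray's x. Origin: centre of its lower rim. (A thin yellow strip and a marker pen lie on the bench nearer than x = 0.35, and the end of a lead beyond y = 0.31.)
- elbow: Dark metal L, 50 mm wide (y), 0.3 kg, standing as it shall lie in the tray. Foot: x -40 to 40 mm, 20 mm thick. Upright: x -40 to -14, up to z = 56 mm. Origin: centre of the foot's underside, z up. In the tray the upright is by one end wall (0 to 11 mm from it), the foot points to the other end.
- step_bracket: Dark metal upside-down L, 50 mm wide (y), 0.35 kg, standing as it shall lie in the tray. Leg: x -20 to 20, z 0 to 56 mm. Overhanging step: x -42 to -20, z 23 to 56 mm. Origin: centre of the leg's underside, z up. In the tray the leg stands beyond the tip of the elbow's foot and the step reaches back over that foot (foot and leg fill 120 of 131 mm).
- tee: Dark metal T, 50 mm wide (y), 0.3 kg, standing as it shall lie in the tray. Stem: 28 mm along x, z 0 to 27 mm. Head: 80 mm along x, z 27 to 47 mm. Origin: centre of the stem's underside, z up; same after a half turn. Packed, the stem hangs in the 32 to 43 mm gap between the elbow's upright and the bracket's step; origin then 37 mm above the bench.
- weight_100: Bystander, leave it where it is: brass 100 g weight with a knob, upright, 29 mm across, 34 mm tall. Origin: centre of the underside.
- rubber_stopper: Bystander, leave it where it is: red-brown rubber stopper, upright, 32 mm across, 28 mm tall. Origin: centre of the underside.
- matchbox: Bystander, leave it where it is: matchbox lying flat, 36 x 53 x 15 mm (x, y, z). Origin: centre of the underside.
- tape_roll: Bystander, leave it where it is: roll of tan adhesive tape lying flat, 66 mm across, 19 mm tall. Origin: centre of the underside.
- tealight_0: Bystander, leave it where it is: tea light in a metal cup, 39 mm across, 19 mm tall. Origin: centre of the underside.

How it is judged:
By the outcome, as a careful person would: the job done as asked, in the order asked, and still so for the second after the job is handed in, with the robot touching nothing.
It also fails if it takes over 72 s, if anything falls off the work surface, if the arm or the gripper's body presses on something with over 40 N, if the wrist force passes 120 N, or if a joint passes its speed limit or range.

### The arm

A 7-joint arm with a two-finger parallel gripper is mounted at the origin on a cart in front of the work surface, level with it; the furniture and walls round the work are solid. World frame = base frame: x ahead of the robot, y to its left, z up, the work surface at z = 0. Lengths are in m, angles in rad, forces in N, time in s.
With the tool pointing down it reaches from about 0.4 to 0.85 m from the base axis. Payload 10.4 kg.
Tool frame: the origin (TCP) lies at the very end of the fingers, on their centre line; the grasp point (between the pads) lies 19 mm behind it; z points along the fingers, y is the line along which they close (so a half turn about z gives the same grasp; the last joint's range is limited). The gripper opens to 87 mm and grips with 3 to 60 N. Pads are 19 mm wide; open, the fingers measure 117 mm over their backs; the gripper's body (75 mm by 190 mm) begins 51 mm behind the grasp point.
Start: joints at [1.266, 0.332, -0.065, 1.46, 0.022, 1.35, -0.088], TCP at [0.174, -0.6, 0.223] pointing down, gripper open.
Joint ranges: [-2.6, 2.6], [-0.5, 2.12], [-1.47, 1.34], [0.16, 2.42], [-1.27, 4.41], [0.06, 2.06], [-2.6, 2.6]. Speed limits (rad/s): [2.22, 2.22, 2.79, 2.79, 3.14, 3.14, 3.14].

### API

Orientations are given as a unit quaternion [x, y, z, w].
In Python, from bench import r gives the robot as it stands.
- The arm moves only by the shell command python3 -m crank 'ROWS' [FORCE]. ROWS is JSON, a list that holds one entry, the list of rows, each a list of 5 numbers: the shift along the tool's x, y, z in mm, then the turn about the tool's z in degrees, then the opening, from -1 (shut) to 1 (fully open). A call has 1 to 20 rows; each row is the pose to reach, as a shift and turn from the pose commanded when the call began, along the tool's axes at that moment; what a row does not reach only later rows make up. A row lasts 1/10 s, in which the tool goes at most 50 mm and 8.59 degrees, less where a joint would pass 70% of its speed; a pose out of reach is approached as far as the arm can. A call with a gripper value outside its range is refused whole. The fingers move at their own pace and stop on an object; FORCE is the grip in N (left out, the last holds). Time passes only in rows, so rows that repeat a pose let the fingers close. It gives the time, the measured TCP pose, the force, the opening and the grip force at its end, in the units of the state.
- r.read_state(): the state, without advancing time (a new reading comes with each control period).
- r.camera(name): name is "scene" or "top"; returns a dict with "image" (480x640x3 uint8, red, green, blue), "vfov" (degrees; the focal length in pixels is half the picture's height over the tangent of half this angle, whatever the lens; pixels are square), "cx", "cy" (the principal point, pixels), "k1" (the pictures are not rectified: a ray, as slopes to the right and down, at radius r is drawn at 1 + k1 r^2 times it, then the intrinsics apply), "eye" and "attitude" of the camera in the world. Camera axes: x right, y down, z forward; pixel columns grow to the right and rows downward; lengths in m; the calibration is good to about 2 mm. A picture is of the moment at which its call begins. There is no depth.
- r.close_job(): hands the job in; it is judged then, once.
The state is a dict: "time": time; "joint_positions": joint angles; "joint_vel": joint speeds; "joint_torque": joint torques, N m; "ee_pos": TCP position; "eef_rot": TCP orientation; "ft_force": force on the tool from outside, world axes, zero at the start; "torque": the same for the moment, N m; "width": finger opening in m; "grip_force": force on a finger pad.
Only numpy, scipy, OpenCV 4.12 (cv2) and the standard library are available. Lean on these libraries where they do the work, as an engineer would, in place of code of your own. Each camera call takes 0.05 s, during which the arm holds its last target. There are 200 camera calls.

## Working session

There is one attempt and no reset: what is moved stays moved. The work goes in short steps, Python scripts to look and compute and a shell command to move; the robot and the scene stay as the last step left them, time stands still between calls to the robot, and variables do not carry over. Pictures are saved under pics/ and viewed, at most 10 in all, crops included, and the job is handed in when it is done.

```bash
mkdir -p pics
cat > h.py <<'E'
import numpy as np, cv2
from bench import r
from scipy.spatial.transform import Rotation as R
def cam(n,f):
    c=r.camera(n); cv2.imwrite('pics/'+f,c['image'][:,:,::-1]); return c
def rot(c):
    a=np.array(c['attitude']); return R.from_quat(a) if a.size==4 else R.from_matrix(a)
def pix(c,P):
    v=rot(c).inv().apply(np.array(P,float)-c['eye']); s=v[...,:2]/v[...,2:]
    f=240/np.tan(np.radians(c['vfov'])/2); q=(s**2).sum(-1,keepdims=True)
    return s*(1+c['k1']*q)*f+[c['cx'],c['cy']]
def world(c,uv,z):
    f=240/np.tan(np.radians(c['vfov'])/2); d=(np.array(uv,float)-[c['cx'],c['cy']])/f; s=d.copy()
    for _ in range(20): s=d/(1+c['k1']*(s**2).sum(-1,keepdims=True))
    w=rot(c).apply(np.c_[s,np.ones(len(s))]); z=np.broadcast_to(z,len(s))
    return c['eye']+w*((z-c['eye'][2])/w[:,2])[:,None]
E
python3 - <<'E'
from h import *
import pickle
D={}
for n in('scene','top'):
    c=cam(n,n+'0.png'); D[n]=c; print({k:v for k,v in c.items() if k!='image'})
pickle.dump(D,open('c0.pkl','wb'))
s=r.read_state();print(s['ee_pos'],s['eef_rot'],s['width'],s['time'])
E
```

```text
{'vfov': 53.539268953566335, 'cx': 317.84052633448323, 'cy': 248.3622892082014, 'k1': 0.01616048530945325, 'eye': array([-0.3718555 ,  0.95132059,  0.6919866 ]), 'attitude': array([-0.3069741 ,  0.79312687, -0.49208101,  0.18593803])}
{'vfov': 51.91680835560658, 'cx': 317.8552660770014, 'cy': 240.26975851923189, 'k1': 0.023689499415091353, 'eye': array([ 3.87035417e-01, -5.26823174e-04,  1.29403468e+00]), 'attitude': array([-0.70354132,  0.70881575, -0.0358181 ,  0.03642678])}
[ 0.17370516 -0.60002496  0.22184914] [ 9.90088629e-01  1.40442616e-01 -1.10769105e-04 -6.05499090e-04] 0.08717943357483925 0.1
```

View pics/top0.png

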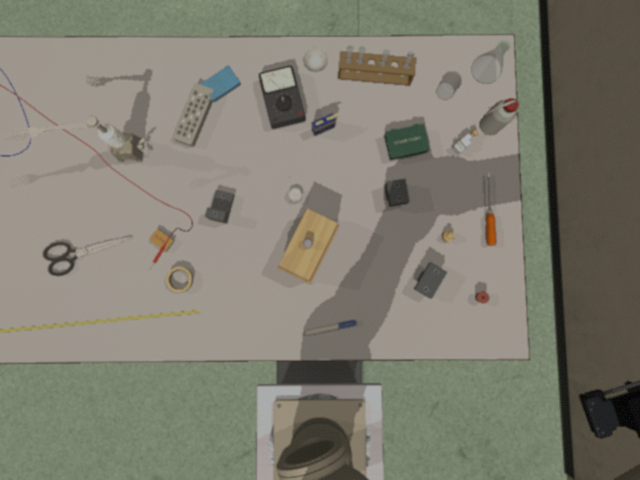

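View pics/scene0.png

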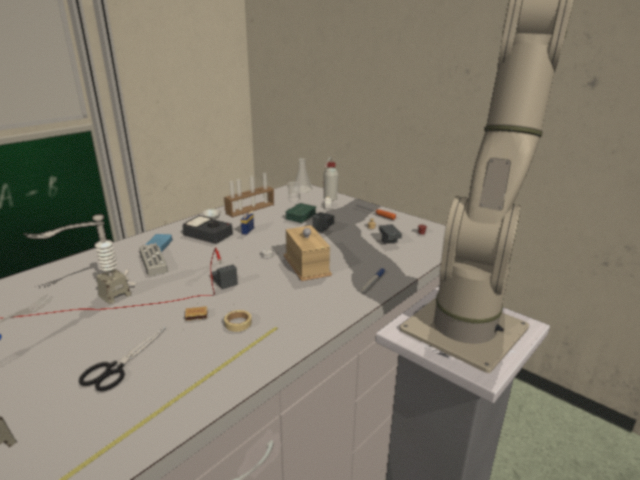

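The top view shows the hood at about (308,245) and dark parts near (220,206), (397,192) and (431,280). In the scene view the parts are at (227,275), (324,222) and (389,233). I'll enlarge these.

Run:
```python
from h import *
import pickle
D=pickle.load(open('c0.pkl','rb'))
def crop(n,u,v,h=22,S=264):
    i=D[n]['image'][v-h:v+h,u-h:u+h,::-1].astype(float); i=np.clip(255*(i/255)**.6,0,255).astype(np.uint8)
    i=cv2.resize(i,(S,S),interpolation=cv2.INTER_CUBIC)
    for k in range(0,2*h,10):
        p=int(k*S/2/h); cv2.putText(i,str(u-h+k),(p,8),0,.3,(0,0,255)); cv2.putText(i,str(v-h+k),(0,p+4),0,.3,(0,0,255)); cv2.line(i,(p,10),(p,16),(0,0,255)); cv2.line(i,(22,p),(28,p),(0,0,255))
    return i
A=np.hstack([crop('top',*p) for p in[(220,206),(397,192),(431,280)]])
B=np.hstack([crop('scene',*p) for p in[(227,275),(324,222),(389,233)]])
cv2.imwrite('pics/m1.png',np.vstack([A,B]))
```

```text
(no output)
```

View pics/m1.png

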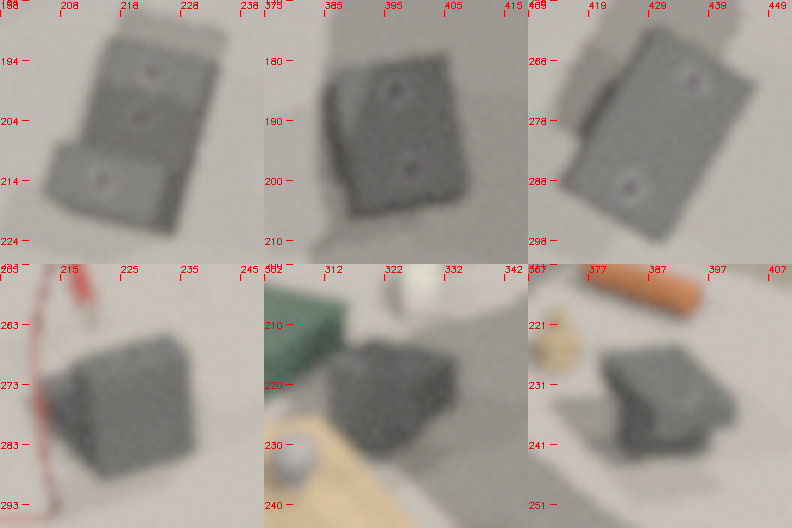

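Identified: the left part is the elbow (upright at the bottom), the middle one the step bracket, the right one the tee. Next I'll fit their poses by silhouette in both views.

```bash
cat > fit.py <<'E'
from h import *
from scipy.optimize import minimize
def box(x0,x1,y0,y1,z0,z1): return np.array([[x,y,z] for x in(x0,x1) for y in(y0,y1) for z in(z0,z1)])/1000
M=dict(elbow=[box(-40,40,-25,25,0,20),box(-40,-14,-25,25,0,56)],
 step_bracket=[box(-20,20,-25,25,0,56),box(-42,-20,-25,25,23,56)],
 tee=[box(-14,14,-25,25,0,27),box(-40,40,-25,25,27,47)],
 hood=[box(-78.5,78.5,-42,42,0,87)],
 tray=[box(-85,85,-48,48,0,8),box(-71.5,71.5,-35,35,8,32)])
def render(c,name,p,z,off,h,S=4):
    m=np.zeros((2*h*S,2*h*S),np.uint8); Rz=R.from_euler('z',p[2]).as_matrix()
    for b in M[name]:
        q=pix(c,b@Rz.T+[p[0],p[1],z]); q=((q-off+.5)*S-.5)
        cv2.fillConvexPoly(m,cv2.convexHull(np.round(q*16).astype(np.int32)),255,cv2.LINE_8,4)
    return cv2.resize(m,(2*h,2*h),interpolation=cv2.INTER_AREA)/255.
def fit(views,name,p0,z,soft,h=40):
    """soft(crop rgb)->0..1 ; views list of cams"""
    c0=[]
    for c in views:
        u,v=np.round(pix(c,[p0[0],p0[1],.03])).astype(int); o=np.array([u-h,v-h])
        c0.append((c,o,soft(c['image'][v-h:v+h,u-h:u+h].astype(float))))
    f=lambda q:sum((np.abs(render(c,name,[q[0],q[1],q[2]],z,o,h)-s)).sum() for c,o,s in c0)
    best=None
    for k in range(2):
        x=np.array(p0,float) if best is None else best.x
        sx=np.vstack([x,x+[.008,0,.03],x+[0,.008,-.05],x+[.004,-.004,.12]])
        best=minimize(f,x,method='Nelder-Mead',options=dict(initial_simplex=sx,xatol=1e-4,fatol=.01))
    return best.x,best.fun,c0
E
cat > f1.py <<'E'
from fit import *
import pickle
D=pickle.load(open('c0.pkl','rb')); T,S=D['top'],D['scene']
for p in[(215,210),(397,192),(431,280),(308,240),(222,160)]:
    print(p,T['image'][p[1],p[0]],end=' ')
print(T['image'][195,430],T['image'][196,380], T['image'][150,250])
dark=lambda t:(lambda i:cv2.dilate(np.clip((t+8-i.mean(2))/16,0,1),np.ones((1,1))))
wood=lambda i:np.clip((i[...,0]-i[...,2]-35)/12,0,1)
w=lambda uv,z:world(T,[uv],z)[0][:2]
out={}
for n,uv,z,yaws,th in[('elbow',(218,208),.03,[-16],95),('step_bracket',(397,192),.05,[8,188],85),('tee',(433,279),.045,[-32],98),('hood',(308,245),.09,[-27],0)]:
  for y in yaws:
    x0=[*w(uv,z),np.radians(y)]
    for nm,vs in(('both',[T,S]),('top',[T]),('scene',[S])):
        p,f,_=fit(vs,n,x0,.008 if n=='hood' else 0,wood if n=='hood' else dark(th))
        print(n,nm,np.round(p[:2],4),round(np.degrees(p[2]),1),round(f,1))
        if nm=='both': out[n,y]=p
pickle.dump(out,open('p0.pkl','wb'))
def ov(c,n,p,z,h=26,Sz=200):
    u,v=np.round(pix(c,[p[0],p[1],.03])).astype(int); i=cv2.resize(c['image'][v-h:v+h,u-h:u+h,::-1],(Sz,Sz),interpolation=cv2.INTER_CUBIC)
    i=np.clip(255*(i/255.)**.6,0,255).astype(np.uint8); Rz=R.from_euler('z',p[2]).as_matrix()
    for b in M[n]:
        q=(pix(c,b@Rz.T+[p[0],p[1],z])-[u-h,v-h]+.5)*Sz/(2*h)
        for a in range(8):
            for d in(1,2,4):
                if not a&d: cv2.line(i,*[tuple(int(t) for t in q[k]) for k in(a,a|d)],(0,0,255),1)
    return i
if __name__=='__main__':
    R_=[np.vstack([ov(c,k[0],p,.008 if k[0]=='hood' else 0,*((50,) if k[0]=='hood' else ())) for c in(T,S)]) for k,p in out.items() if k!=('step_bracket',8)]
    cv2.imwrite('pics/o1.png',np.hstack(R_))
E
python3 f1.py
```

```text
(215, 210) [82 82 76] (397, 192) [54 55 52] (431, 280) [82 82 77] (308, 240) [135 129 128] (222, 160) [157 151 142] [107 101  95] [141 133 125] [158 149 142]
elbow both [0.6107 0.2553] -16.6 500.8
elbow top [0.6111 0.2544] -11.5 77.2
elbow scene [0.6079 0.2582] -19.4 408.1
step_bracket both [ 0.648  -0.2023] 8.8 918.6
step_bracket top [ 0.6481 -0.2024] 9.8 170.7
step_bracket scene [ 0.6486 -0.2015] 4.1 741.9
step_bracket both [ 0.6283 -0.2057] 190.3 941.1
step_bracket top [ 0.6273 -0.2061] 191.5 178.4
step_bracket scene [ 0.6308 -0.2032] 186.0 752.5
tee both [ 0.4148 -0.2816] -33.4 553.6
tee top [ 0.4144 -0.2821] -32.2 89.3
tee scene [ 0.4149 -0.2798] -38.2 449.1
hood both [0.498  0.0247] -29.5 770.3
hood top [0.4969 0.0247] -26.6 265.6
hood scene [0.4856 0.0295] -37.2 414.2
```

View pics/o1.png

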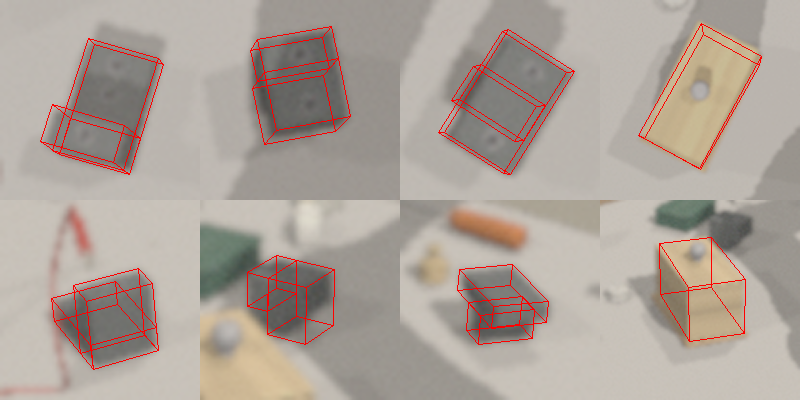

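Elbow, tee and hood overlays fit. The bracket's direction isn't settled, so I'll view both hypotheses larger.

```bash
cat > ovl.py <<'E'
from fit import *
def ov(c,n,p,z,h=22,Sz=300,g=.6):
    u,v=np.round(pix(c,[p[0],p[1],.03+z])).astype(int); i=cv2.resize(c['image'][v-h:v+h,u-h:u+h,::-1],(Sz,Sz),interpolation=cv2.INTER_CUBIC)
    i=np.clip(255*(i/255.)**g,0,255).astype(np.uint8); Rz=R.from_euler('z',p[2]).as_matrix()
    for b in M[n] if not n.startswith('_') else []:
        q=(pix(c,b@Rz.T+[p[0],p[1],z])-[u-h,v-h]+.5)*Sz/(2*h)
        for a in range(8):
            for d in(1,2,4):
                if not a&d: cv2.line(i,*[tuple(int(t) for t in q[k]) for k in(a,a|d)],(0,0,255),1)
    return i
E
python3 - <<'E'
from ovl import *
import pickle
D=pickle.load(open('c0.pkl','rb')); o=pickle.load(open('p0.pkl','rb'))
a,b=o['step_bracket',8],o['step_bracket',188]
row=[]
for c in(D['top'],D['scene']):
    row.append(np.hstack([cv2.resize(k,(266,266)) for k in(ov(c,'_',a,0,18,300,.5),ov(c,'step_bracket',a,0,18,300,.5),ov(c,'step_bracket',b,0,18,300,.5))]))
cv2.imwrite('pics/o2.png',np.vstack(row))
E
```

```text
(no output)
```

View pics/o2.png

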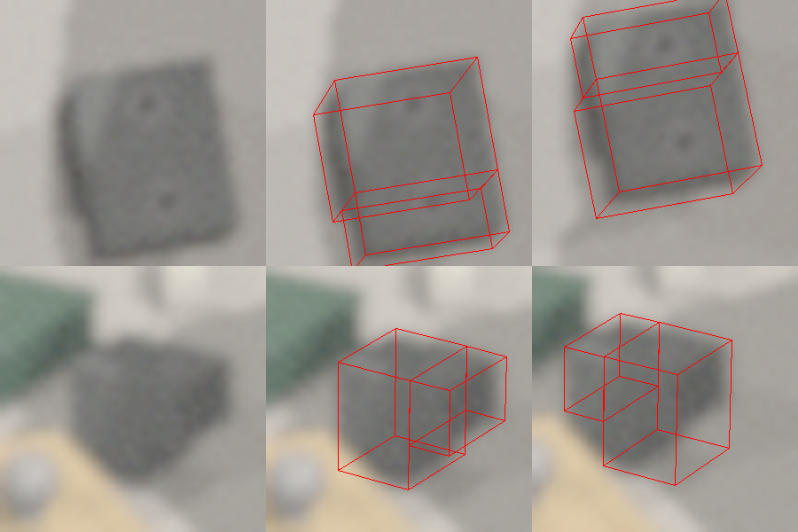

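Bracket yaw is about 9°: its step overhangs toward the robot, since the lower right is cut away in the scene view. Now I'll measure the knob and the clear patch.

```bash
cat > go.py <<'E'
import sys
from h import *
def go(x,y,z,phi=None):
    s=r.read_state(); q=R.from_quat(s['eef_rot']).as_matrix(); d=q.T@(np.array([x,y,z])-s['ee_pos'])*1000
    ph=np.degrees(np.arctan2(q[1,0],q[0,0])); t=0 if phi is None else -((phi-ph+180)%360-180)
    print('shift',np.round(d,1),'turn %.1f'%t,'phi now %.1f'%ph,'tilt z',np.round(q[:,2],3),'t',s['time'])
if __name__=='__main__': go(*map(float,sys.argv[1:]))
E
python3 - <<'E'
from h import *
import pickle
D=pickle.load(open('c0.pkl','rb'));T=D['top']
i=T['image'][234:254,298:318].astype(float)
m=np.abs(i[...,0]-i[...,2])<22
v,u=np.nonzero(m); print(u.mean()+298,v.mean()+234,m.sum(),np.round(i[5:15,10],0).tolist())
print('knob',world(T,[(307.5,241.5),(u.mean()+298,v.mean()+234)],.117)[:,:2])
print('tealight, meter corners, clamp',np.round(world(T,[(295,195),(272,128),(305,122),(322,133)],[.019,.03,.03,0])[:,:2],3))
print(np.round(world(T,[(213,84),(190,145),(222,190),(234,196)],[0,.02,.02,.02])[:,:2],3))
E
python3 go.py .498 .0255 .22 63
```

```text
307.6 242.75 60 [[117.0, 111.0, 107.0], [135.0, 129.0, 128.0], [141.0, 137.0, 134.0], [142.0, 136.0, 134.0], [141.0, 136.0, 132.0], [144.0, 139.0, 136.0], [145.0, 140.0, 138.0], [140.0, 136.0, 132.0], [137.0, 127.0, 116.0], [147.0, 130.0, 100.0]]
knob [[0.50498853 0.02490862]
 [0.50197316 0.02468458]]
tealight, meter corners, clamp [[ 0.638  0.059]
 [ 0.815  0.119]
 [ 0.831  0.032]
 [ 0.81  -0.013]]
[[0.949 0.282]
 [0.774 0.336]
 [0.652 0.251]
 [0.636 0.219]]
shift [ 485.5 -510.7    2.5] turn -46.9 phi now 16.1 tilt z [-0.     0.001 -1.   ] t 0.1
```

```bash
python3 -m crank '[[[487,-511,0,-47,1],[487,-511,0,-47,1],[487,-511,0,-47,1],[487,-511,0,-47,1],[487,-511,0,-47,1],[487,-511,0,-47,1],[487,-511,0,-47,1],[487,-511,0,-47,1],[487,-511,0,-47,1],[487,-511,0,-47,1],[487,-511,0,-47,1],[487,-511,0,-47,1],[487,-511,0,-47,1],[487,-511,0,-47,1],[487,-511,0,-47,1],[487,-511,0,-47,1],[487,-511,0,-47,1],[487,-511,0,-47,1]]]' 60; python3 go.py .500 .0247 .099 63
```

```text
time: 1.9
ee_pos: [0.4991, 0.0241, 0.2224]
eef_rot: [0.853, 0.522, -0.0, 0.0]
ft_force: [0.6, -0.2, 0.2]
width: 0.087
grip_force: 0.0
shift [  1.1   0.4 123.4] turn -0.0 phi now 63.0 tilt z [-0.    -0.001 -1.   ] t 1.9
```

```bash
python3 -m crank '[[[1,0,45,0,1],[1,0,85,0,1],[1,0,110,0,1],[1,0,121,0,1],[1,0,123,0,1],[1,0,123,0,1],[1,0,123,0,-1],[1,0,123,0,-1],[1,0,123,0,-1],[1,0,123,0,-1],[1,0,123,0,-1],[1,0,123,0,-1],[1,0,123,0,-1]]]' 60
```

```text
time: 3.2
ee_pos: [0.4999, 0.0268, 0.0995]
eef_rot: [0.852, 0.524, -0.0, -0.0]
ft_force: [0.1, -1.1, -0.6]
width: 0.039
grip_force: 0.0
```

```bash
python3 -m crank '[[[0,0,0,0,-1],[0,0,0,0,-1],[0,0,0,0,-1],[0,0,0,0,-1],[0,0,0,0,-1]]]' 60
```

```text
time: 3.7
ee_pos: [0.5003, 0.0266, 0.0996]
eef_rot: [0.852, 0.523, 0.0, 0.0]
ft_force: [4.1, -0.7, -2.5]
width: 0.0219
grip_force: 60.0
```

```bash
python3 -m crank '[[[0,0,-2,0,-1],[0,0,-5,0,-1],[0,0,-10,0,-1],[0,0,-15,0,-1],[0,0,-15,0,-1]]]' 60
```

```text
time: 4.2
ee_pos: [0.5001, 0.0271, 0.1154]
eef_rot: [0.852, 0.524, 0.0, 0.0]
ft_force: [0.4, -0.4, -3.0]
width: 0.022
grip_force: 60.0
```

```bash
python3 -m crank '[[[0,0,-20,0,-1],[0,0,-40,0,-1],[0,0,-60,0,-1],[0,0,-75,0,-1],[0,0,-75,0,-1],[0,0,-75,0,-1]]]' 60; python3 go.py .73 .155 .19 0;python3 - <<'E'
from ovl import *
import pickle
D={n:cam(n,n+'1.png') for n in('scene','top')}; pickle.dump(D,open('c1.pkl','wb'))
a=D['scene']['image'][170:350,200:420,::-1];b=D['top']['image'][150:330,200:420,::-1]
cv2.imwrite('pics/o3.png',cv2.resize(np.vstack([a,b]),None,fx=1.6,fy=1.6,interpolation=cv2.INTER_CUBIC))
E
```

```text
time: 4.8
ee_pos: [0.4997, 0.0267, 0.189]
eef_rot: [0.852, 0.524, -0.0, 0.0]
ft_force: [0.3, 0.0, -2.9]
width: 0.0222
grip_force: 60.0
shift [218.5 147.5  -1.1] turn 63.1 phi now 63.1 tilt z [-0. -0. -1.] t 4.8
```

View pics/o3.png

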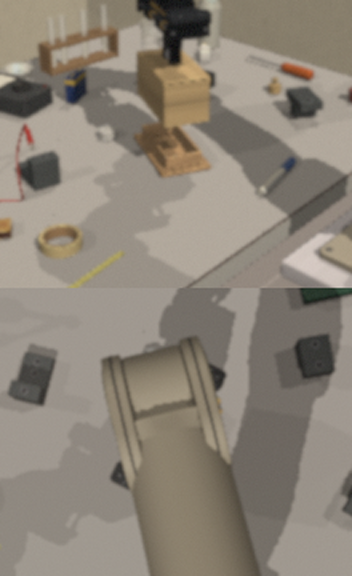

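The hood hangs level above the tray. Carrying it to the clear patch.

```bash
python3 -m crank '[[[8,5,0,2,-1],[22,15,0,7,-1],[38,26,0,12,-1],[56,38,0,17,-1],[74,50,0,22,-1],[92,62,0,27,-1],[110,74,0,32,-1],[128,86,0,37,-1],[146,98,0,42,-1],[164,110,0,47,-1],[182,123,0,52,-1],[198,134,0,57,-1],[210,142,0,61,-1],[217,147,0,63,-1],[218.5,147.5,0,63,-1],[218.5,147.5,0,63,-1],[218.5,147.5,0,63,-1]]]' 60; python3 go.py .73 .155 .094 0
```

```text
time: 6.6
ee_pos: [0.7299, 0.1547, 0.1891]
eef_rot: [1.0, 0.002, -0.0, 0.0]
ft_force: [0.6, 0.1, -3.0]
width: 0.0218
grip_force: 60.0
shift [ 0.2 -0.3 95.1] turn 0.2 phi now 0.2 tilt z [-0.001 -0.    -1.   ] t 6.6
```

```bash
python3 -m crank '[[[0,0,20,0,-1],[0,0,40,0,-1],[0,0,60,0,-1],[0,0,78,0,-1],[0,0,88,0,-1],[0,0,93,0,-1],[0,0,96,0,-1],[0,0,97,0,-1],[0,0,97.5,0,-1],[0,0,97.5,0,-1]]]' 60
```

```text
time: 7.6
ee_pos: [0.7306, 0.1552, 0.0927]
eef_rot: [1.0, 0.001, 0.0, -0.0]
ft_force: [-0.6, -0.2, -3.8]
width: 0.0219
grip_force: 60.0
```

```bash
python3 -m crank '[[[0,0,0.7,0,-1],[0,0,1.2,0,-1],[0,0,1.2,0,-1]]]' 60;  python3 -m crank '[[[0,0,0,0,-0.3],[0,0,0,0,-0.3],[0,0,0,0,0.3],[0,0,0,0,1],[0,0,0,0,1],[0,0,0,0,1],[0,0,0,0,1],[0,0,0,0,1],[0,0,0,0,1],[0,0,0,0,1],[0,0,-10,0,1],[0,0,-30,0,1],[0,0,-70,0,1],[0,0,-110,0,1],[0,0,-110,0,1]]]' 60
```

```text
time: 7.9
ee_pos: [0.7306, 0.155, 0.0917]
eef_rot: [1.0, 0.001, 0.001, 0.0]
ft_force: [-1.6, -1.9, 3.3]
width: 0.0222
grip_force: 60.0
time: 9.4
ee_pos: [0.7326, 0.1563, 0.209]
eef_rot: [1.0, 0.001, 0.005, -0.002]
ft_force: [0.2, 0.7, -0.2]
width: 0.087
grip_force: 0.0
```

```bash
python3 -m crank '[[[-280,505,0,0,1],[-280,505,0,0,1],[-280,505,0,0,1],[-280,505,0,0,1],[-280,505,0,0,1],[-280,505,0,0,1],[-280,505,0,0,1],[-280,505,0,0,1],[-280,505,0,0,1],[-280,505,0,0,1],[-280,505,0,0,1],[-280,505,0,0,1],[-280,505,0,0,1],[-280,505,0,0,1]]]' 60
cat > f2.py <<'E'
from ovl import *
import pickle
D={n:cam(n,n+'2.png') for n in('scene','top')}; pickle.dump(D,open('c2.pkl','wb'))
T,S=D['top'],D['scene']
M['tray']=M['tray'][:1]
wood=lambda i:np.clip((i[...,0]-i[...,2]-28)/12,0,1)
dark=lambda t:(lambda i:np.clip((t+8-i.mean(2))/16,0,1))
o={}
def go(n,p0,soft,h):
    for nm,vs in(('both',[T,S]),('top',[T]),('scene',[S])):
        p,f,_=fit(vs,n,p0,0,soft,h); print(n,nm,np.round(p[:2],4),round(np.degrees(p[2]),1),round(f,1)); o[n,nm]=p
go('tray',[.498,.025,-.47],wood,46)
go('elbow',[.611,.255,-.25],dark(95),24)
go('step_bracket',[.648,-.202,.16],dark(85),22)
go('tee',[.4148,-.2816,-.57],dark(98),24)
pickle.dump(o,open('p2.pkl','wb'))
A=[np.vstack([ov(c,n,o[n,'top'],0,h,200) for c in(T,S)]) for n,h in(('tray',42),('elbow',24),('step_bracket',24),('tee',24))]
cv2.imwrite('pics/o4.png',np.hstack(A))
E
python3 f2.py
```

```text
time: 10.8
ee_pos: [0.4516, -0.3506, 0.2012]
eef_rot: [1.0, 0.001, 0.0, 0.0]
ft_force: [1.1, -0.5, -1.2]
width: 0.0866
grip_force: 0.0
tray both [0.5016 0.0257] -27.0 198.5
tray top [0.5016 0.0258] -26.9 27.7
tray scene [0.503  0.0237] -27.4 150.7
elbow both [0.6114 0.2558] -16.6 382.9
elbow top [0.6108 0.2527] -11.0 124.8
elbow scene [0.6083 0.2583] -18.9 248.2
step_bracket both [ 0.6481 -0.2016] 9.7 359.7
step_bracket top [ 0.6479 -0.2018] 9.5 18.7
step_bracket scene [ 0.6487 -0.1981] 8.3 328.5
tee both [ 0.4142 -0.2819] -33.4 421.2
tee top [ 0.4146 -0.2825] -32.5 204.5
tee scene [ 0.4136 -0.278 ] -36.8 203.9
```

View pics/o4.png

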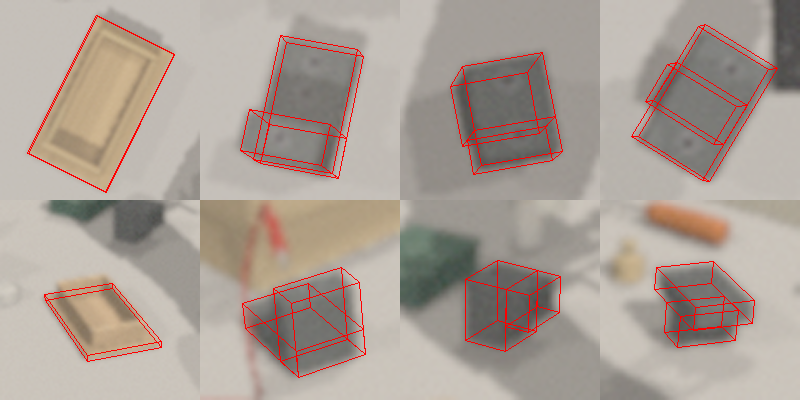

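View pics/top2.png

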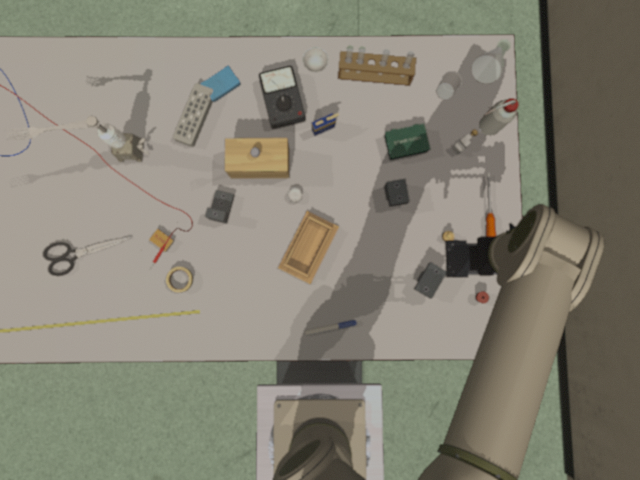

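```bash
python3 -m crank '[[[134,-613,0,-165,1],[134,-613,0,-165,1],[134,-613,0,-165,1],[134,-613,0,-165,1],[134,-613,0,-165,1],[134,-613,0,-165,1],[134,-613,0,-165,1],[134,-613,0,-165,1],[134,-613,0,-165,1],[134,-613,0,-165,1],[134,-613,0,-165,1],[134,-613,0,-165,1],[134,-613,0,-165,1],[134,-613,0,-165,1],[134,-613,0,-165,1],[134,-613,0,-165,1],[134,-613,0,-165,1],[134,-613,0,-165,1],[134,-613,0,-165,1],[134,-613,0,-165,1]]]' 60;  python3 go.py .586 .262 .03 165
```

```text
time: 12.9
ee_pos: [0.5833, 0.2642, 0.201]
eef_rot: [0.127, 0.992, 0.0, -0.0]
ft_force: [-0.5, 0.2, -0.1]
width: 0.087
grip_force: 0.0
shift [ -3.2  -1.5 171. ] turn 0.5 phi now 165.5 tilt z [-0.     0.001 -1.   ] t 12.9
```

Run:
```python
from h import *
import pickle
D=pickle.load(open('c0.pkl','rb'));T,S=D['top'],D['scene']
for a,b in[((153,262),(212,262)),((172,238),(219,251)),((153,262),(219,251)),((192,222),(213,293)),((192,222),(216,262))]:
    best=min(((np.linalg.norm(pix(S,world(T,[a],z)[0])-b),z) for z in np.arange(0,.4,.005)))
    print(a,b,best,world(T,[a],best[1])[0])
c=D['scene']['image'][235:305,190:250,::-1]; d=D['top']['image'][195:270,140:200,::-1]
cv2.imwrite('pics/o5.png',np.hstack([cv2.resize(k,(400,480),interpolation=cv2.INTER_CUBIC) for k in(c,d)]))
```

```text
(153, 262) (212, 262) (np.float64(5.7664937435397094), np.float64(0.16)) [0.45603877 0.37902748 0.16      ]
(172, 238) (219, 251) (np.float64(1.582790511009134), np.float64(0.16)) [0.5111652  0.33683844 0.16      ]
(153, 262) (219, 251) (np.float64(1.331992100125055), np.float64(0.19)) [0.45421334 0.36898667 0.19      ]
(192, 222) (213, 293) (np.float64(2.0973174108729453), np.float64(0.01)) [0.56944096 0.33009347 0.01      ]
(192, 222) (216, 262) (np.float64(1.9858465029807109), np.float64(0.1)) [0.55665587 0.30691978 0.1       ]
```

View pics/o5.png

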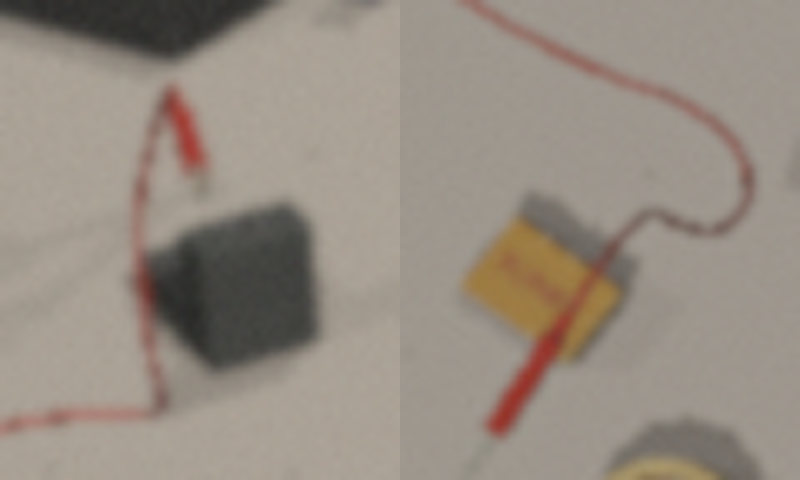

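Run:
```python
from h import *
import pickle
D=pickle.load(open('c0.pkl','rb'));T,S=D['top'],D['scene']
pl=np.array([(190,297),(213.7,294),(212.5,279),(211,264),(213,254),(215.8,248),(218,254),(220.7,260)])
P=np.vstack([np.linspace(pl[i],pl[i+1],60) for i in range(len(pl)-1)])
for a in[(185,208),(192,220),(191,227),(187,231),(182,230),(177.5,228),(171.5,234),(167,241),(162.5,248),(154,262.5)]:
    o=[]
    for z in np.arange(0,.26,.005):
        w=world(T,[a],z)[0]; o.append((round(np.linalg.norm(P-pix(S,w),axis=1).min(),2),round(z,3),*np.round(w[:2],3)))
    print(a,sorted(o)[:4])
```

```text
(185, 208) [(np.float64(1.86), np.float64(0.0), np.float64(0.608), np.float64(0.352)), (np.float64(3.44), np.float64(0.005), np.float64(0.608), np.float64(0.35)), (np.float64(5.04), np.float64(0.01), np.float64(0.607), np.float64(0.349)), (np.float64(6.63), np.float64(0.015), np.float64(0.606), np.float64(0.348))]
(192, 220) [(np.float64(0.1), np.float64(0.12), np.float64(0.559), np.float64(0.302)), (np.float64(0.24), np.float64(0.045), np.float64(0.57), np.float64(0.321)), (np.float64(0.3), np.float64(0.005), np.float64(0.575), np.float64(0.331)), (np.float64(0.31), np.float64(0.05), np.float64(0.569), np.float64(0.32))]
(191, 227) [(np.float64(0.1), np.float64(0.015), np.float64(0.556), np.float64(0.331)), (np.float64(0.43), np.float64(0.02), np.float64(0.555), np.float64(0.33)), (np.float64(0.62), np.float64(0.11), np.float64(0.543), np.float64(0.307)), (np.float64(0.94), np.float64(0.025), np.float64(0.554), np.float64(0.329))]
(187, 231) [(np.float64(0.05), np.float64(0.025), np.float64(0.544), np.float64(0.339)), (np.float64(0.51), np.float64(0.03), np.float64(0.543), np.float6
[... 1370 characters left out ...]
9), np.float64(0.05), np.float64(0.516), np.float64(0.382))]
(162.5, 248) [(np.float64(0.07), np.float64(0.115), np.float64(0.492), np.float64(0.372)), (np.float64(0.47), np.float64(0.17), np.float64(0.487), np.float64(0.355)), (np.float64(0.59), np.float64(0.12), np.float64(0.492), np.float64(0.371)), (np.float64(0.67), np.float64(0.175), np.float64(0.487), np.float64(0.353))]
(154, 262.5) [(np.float64(0.16), np.float64(0.175), np.float64(0.454), np.float64(0.372)), (np.float64(0.22), np.float64(0.105), np.float64(0.458), np.float64(0.395)), (np.float64(0.42), np.float64(0.1), np.float64(0.458), np.float64(0.397)), (np.float64(0.54), np.float64(0.085), np.float64(0.459), np.float64(0.402))]
```

The red lead stands up at about (0.54, 0.34) for z 0.1–0.16. The gripper body clears it by about 25 mm with this grasp, and I'll narrow the opening.

```bash
python3 go.py .588 .2617 .03 165; python3 -m crank '[[[-5,-1,30,0.5,0.55],[-5,-1,65,0.5,0.55],[-5,-1,100,0.5,0.55],[-5,-1,130,0.5,0.55],[-5,-1,150,0.5,0.55],[-5,-1,162,0.5,0.55],[-5,-1,170,0.5,0.55],[-5,-1,170.5,0.5,0.55],[-5,-1,170.5,0.5,0.55]]]' 50
python3 - <<'E'
from ovl import *
c=cam('scene','s3.png');p=[.611,.2555,-.262]
cv2.imwrite('pics/o6.png',ov(c,'_',p,0,40,560,.6))
E
```

```text
shift [ -5.2  -1.3 171. ] turn 0.5 phi now 165.5 tilt z [-0.     0.001 -1.   ] t 12.9
time: 13.8
ee_pos: [0.5891, 0.2609, 0.0314]
eef_rot: [0.134, 0.991, 0.0, 0.001]
ft_force: [-0.5, 0.4, -0.2]
width: 0.0674
grip_force: 0.0
```

View pics/o6.png

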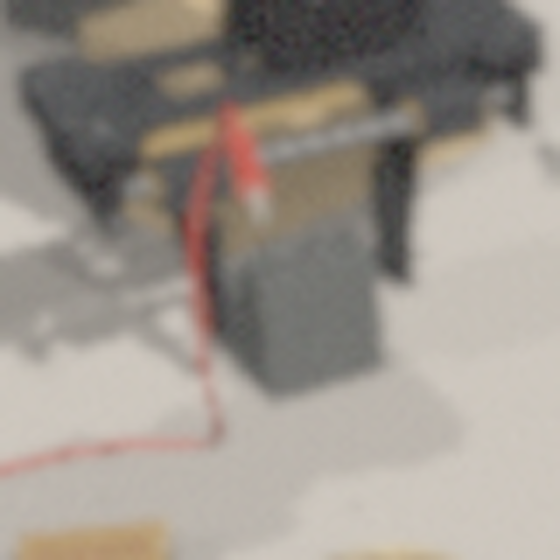

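The fingers straddle the elbow's upright and the lead is clear; that was my tenth picture, so I go on by numbers. Closing.

```bash
python3 -m crank '[[[0,0,0,0,-1],[0,0,0,0,-1],[0,0,0,0,-1],[0,0,0,0,-1],[0,0,0,0,-1],[0,0,0,0,-1],[0,0,-5,0,-1],[0,0,-25,0,-1],[0,0,-50,0,-1],[0,0,-80,0,-1],[0,0,-120,0,-1],[0,0,-160,0,-1],[0,0,-190,0,-1],[0,0,-190,0,-1],[0,0,-190,0,-1]]]' 50
python3 - <<'E'
from h import *
s=r.read_state();print(s['torque'],s['ft_force'])
E
```

```text
time: 15.35
ee_pos: [0.5884, 0.2606, 0.2212]
eef_rot: [0.133, 0.991, 0.0, 0.001]
ft_force: [-0.2, -0.7, -3.2]
width: 0.0493
grip_force: 49.8
[ 0.07679796 -0.06069774 -0.01395164] [-0.18480434 -0.69451211 -3.23932944]
```

```bash
python3 go.py .4609 .0464 .0394 153
```

```text
shift [  66.5 -240.4  181.6] turn 11.7 phi now 164.7 tilt z [ 0.001  0.    -1.   ] t 15.35
```

```bash
python3 -m crank '[[[5,-18,0,1,-1],[12,-45,0,3,-1],[20,-75,0,5,-1],[29,-105,0,7,-1],[38,-135,10,9,-1],[47,-165,30,11,-1],[55,-195,50,11.7,-1],[61,-220,70,11.7,-1],[65,-235,85,11.7,-1],[66.5,-240.4,100,11.7,-1],[66.5,-240.4,110,11.7,-1],[66.5,-240.4,120,11.7,-1],[66.5,-240.4,120,11.7,-1],[66.5,-240.4,120,11.7,-1]]]' 50;python3 go.py .4609 .0464 .0394 153
cat > chk.py <<'E'
from ovl import *
import sys,pickle
# fit of held/placed part in scene view
E
python3 - <<'E'
from fit import *
c=r.camera('scene')
s=r.read_state(); 
dark=lambda i:np.clip((103-i.mean(2))/16,0,1)
import cv2
u,v=pix(c,[*s['ee_pos'][:2],.07]).astype(int); g=c['image'][v-30:v+30:3,u-36:u+36:3].mean(2).astype(int)
for row in g: print(' '.join('%3d'%k for k in row))
E
```

```text
time: 16.75
ee_pos: [0.4611, 0.0476, 0.1005]
eef_rot: [0.233, 0.972, 0.001, -0.0]
ft_force: [-0.5, -0.1, -2.1]
width: 0.0496
grip_force: 49.8
shift [-0.4 -1.2 61.1] turn 0.1 phi now 153.1 tilt z [ 0.     0.001 -1.   ] t 16.75
110 103  45  16  30  67  68  76  45  42  43  83  96  63  62  48  22  37  41  39  77 125 154 129
109 106  97  36  27  87  78  59  40  41  54 103  98  52  50  34  17  23  40  52  92 101 113 150
108 109 109  86  58  99 111  98  35  39 101 108 100  51  48  25  18  30  66  94  98 100 100 104
133 147 151 154 149 153 159 161  66  25  89 108 102  56  49  30  33  54  91  99  99  98 101 107
164 166 165 165 163 166 165 165 102  32 119 115  90  75  61  39  34  75  87  98 107 109 109 107
148 157 166 166 167 165 163 165 123  24  63  72  75  75  68  71  43  88 103 108 108 107 108 108
104 109 148 164 166 164 164 146  83  22  49  73  71  70  69  69  50 103 107 110 110 109 107 108
100  97 103 128 148 148 117  97  47  28  47  68  69  69  69  71  86 106 108 108 106 107 109 108
 98 102 104 108 110 108 107 101  46  37  45  71  70  68  68  75 154 152 114 108 108 108 108 108
105 109 11
[... 345 characters left out ...]
 157 157 155 156 141 102 100
149 122 111 100  81  73  71  73  76  85 108 141 121  74  70 115 151 155 158 155 157 157 125 100
163 165 154 130 106  80  72  71  88  87  88 111 141 104  71  77 130 155 156 155 156 157 148 109
166 164 165 166 162 108  98  76  74 104 114 129 141 131 112 125 135 150 155 157 158 160 159 153
165 165 166 166 165 152 104  95  73  86 125 135 131 130 124 119 118 131 151 157 160 164 166 165
165 166 165 165 164 154 122 103  82  73 123 128 123 122 120 121 120 131 141 155 161 164 164 165
164 164 163 166 166 158 143 112 108  91 119 117 120 118 122 131 131 137 129 149 164 164 165 165
164 165 167 165 166 166 156 136  95 115 124 116 128 125 128 134 137 152 155 162 163 165 167 164
```

```bash
python3 -m crank '[[[-0.4,-1.2,8,0,-1],[-0.4,-1.2,18,0,-1],[-0.4,-1.2,27,0,-1],[-0.4,-1.2,34,0,-1],[-0.4,-1.2,40,0,-1],[-0.4,-1.2,45,0,-1],[-0.4,-1.2,50,0,-1],[-0.4,-1.2,54,0,-1],[-0.4,-1.2,57,0,-1],[-0.4,-1.2,58,0,-1],[-0.4,-1.2,58,0,-1]]]' 50
```

```text
time: 17.9
ee_pos: [0.4606, 0.045, 0.0423]
eef_rot: [0.234, 0.972, -0.0, 0.0]
ft_force: [1.1, 0.0, -3.3]
width: 0.0494
grip_force: 49.8
```

```bash
python3 -m crank '[[[0,0,1,0,-1],[0,0,2,0,-1],[0,0,2.7,0,-1],[0,0,2.7,0,-1],[0,0,2.7,0,-1]]]' 50;python3 go.py .4609 .0464 .0394 153
```

```text
time: 18.4
ee_pos: [0.4606, 0.045, 0.0397]
eef_rot: [0.234, 0.972, -0.0, 0.0]
ft_force: [-0.1, -0.3, -2.3]
width: 0.0496
grip_force: 49.8
shift [0.4 1.4 0.3] turn -0.1 phi now 152.9 tilt z [ 0. -0. -1.] t 18.4
```

```bash
python3 -m crank '[[[0,0.7,0.5,0,-1],[0,0.7,1,0,-1],[0,0.7,1,0,-1]]]' 50;python3 go.py .4609 .0464 .0394 153
```

```text
time: 18.7
ee_pos: [0.461, 0.0457, 0.0387]
eef_rot: [0.234, 0.972, 0.0, 0.0]
ft_force: [0.6, -0.3, -2.4]
width: 0.0495
grip_force: 49.8
shift [ 0.4  0.6 -0.7] turn -0.0 phi now 153.0 tilt z [ 0.  0. -1.] t 18.7
```

```bash
python3 -m crank '[[[0,0.3,0.5,0,-1],[0,0.3,1,0,-1],[0,0.3,1,0,-1]]]' 50; python3 -m crank '[[[0,0,0.5,0,-1],[0,0,0.5,0,-1]]]' 50
```

```text
time: 19.0
ee_pos: [0.461, 0.0458, 0.0385]
eef_rot: [0.234, 0.972, -0.001, -0.0]
ft_force: [-8.9, -2.8, 16.9]
width: 0.0497
grip_force: 49.8
time: 19.2
ee_pos: [0.4611, 0.0458, 0.0385]
eef_rot: [0.234, 0.972, -0.001, -0.0]
ft_force: [-11.6, -3.5, 27.6]
width: 0.0492
grip_force: 49.8
```

```bash
python3 -m crank '[[[0,0,-0.7,0,-1],[0,0,-0.7,0,0.4],[0,0,-0.7,0,0.4],[0,0,-0.7,0,0.4],[0,0,-0.7,0,0.4],[0,0,-10,0,0.6],[0,0,-40,0,1],[0,0,-80,0,1],[0,0,-120,0,1],[0,0,-165,0,1],[0,0,-165,0,1]]]' 50; python3 go.py .641 -.203 .2 189.6
```

```text
time: 20.3
ee_pos: [0.4636, 0.0469, 0.2073]
eef_rot: [0.234, 0.972, 0.0, 0.004]
ft_force: [-0.1, 0.1, -0.8]
width: 0.0864
grip_force: 0.0
shift [-271.5 -142.     8.9] turn -36.6 phi now 153.0 tilt z [ 0.007 -0.002 -1.   ] t 20.3
```

```bash
python3 -m crank '[[[-271,-142,5,-36.6,1],[-271,-142,5,-36.6,1],[-271,-142,5,-36.6,1],[-271,-142,5,-36.6,1],[-271,-142,5,-36.6,1],[-271,-142,5,-36.6,1],[-271,-142,5,-36.6,1],[-271,-142,5,-36.6,1],[-271,-142,5,-36.6,1],[-271,-142,5,-36.6,1],[-271,-142,5,-36.6,1]]]' 50; python3 go.py .640 -.2033 .031 189.6
```

```text
time: 21.4
ee_pos: [0.6375, -0.2028, 0.1978]
eef_rot: [-0.084, 0.996, -0.0, 0.0]
ft_force: [-0.9, 0.6, 0.3]
width: 0.0868
grip_force: 0.0
shift [ -2.4  -0.7 166.8] turn 0.0 phi now -170.4 tilt z [ 0.    -0.001 -1.   ] t 21.4
```

Arm is over the bracket, so the top view may show the tray: fit the elbow there now, then descend.

```bash
python3 -m crank '[[[-2,-1,40,0,1],[-2,-1,85,0,1],[-2,-1,120,0,1],[-2,-1,148,0,1],[-2,-1,160,0,1],[-2,-1,166,0,1],[-2,-1,166.5,0,1],[-2,-1,166.5,0,1],[-2,-1,166.5,0,-1],[-2,-1,166.5,0,-1],[-2,-1,166.5,0,-1],[-2,-1,166.5,0,-1],[-2,-1,166.5,0,-1],[-2,-1,166.5,0,-1],[-2,-1,166.5,0,-1],[-2,-1,166.5,0,-1]]]' 50
cat > f3.py <<'E'
from fit import *
import sys,pickle
D={n:r.camera(n) for n in('top','scene')}; T,S=D['top'],D['scene']; pickle.dump(D,open('c3.pkl','wb'))
t=np.array([.5016,.0257]);y=-np.radians(27);ex=np.array([np.cos(y),np.sin(y)]);ey=np.array([-ex[1],ex[0]])
dark=lambda i:np.clip((100-i.mean(2))/16,0,1)*(i[...,0]-i[...,2]<25)
p0=[*(t-.0225*ex),y]
for nm,vs in(('both',[T,S]),('top',[T]),('scene',[S])):
    p,f,c0=fit(vs,'elbow',p0,.008,dark,22); d=p[:2]-t
    print(nm,'tray-local mm',np.round([d@ex*1e3,d@ey*1e3],1),round(np.degrees(p[2]),1),round(f,1))
g=T['image'];u,v=np.round(pix(T,[*p0[:2],.03])).astype(int)
for row in g[v-24:v+24:2,u-24:u+24:2].mean(2).astype(int): print(' '.join('%3d'%k for k in row))
E
python3 f3.py
```

```text
time: 23.0
ee_pos: [0.6399, -0.2043, 0.0307]
eef_rot: [-0.083, 0.997, 0.0, -0.0]
ft_force: [0.1, 0.0, 1.8]
width: 0.0498
grip_force: 50.0
both tray-local mm [-22.6  -0.7] -27.5 273.9
top tray-local mm [-23.1  -0.7] -26.1 60.7
scene tray-local mm [-21.2  -5. ] -39.3 171.3
157 149 140 140 141 140 140 140 125 113  95 106  99 108 111 114 111 113 111 117 124 122 120 110
156 153 141 140 141 141 140 132 119 108 101 100  83  91 100 111 113 113 112 123 123 121 117  91
156 154 141 139 140 140 140 120 109  94 107  88  79  77  79  87 106 109 119 126 122 121 111  91
156 155 141 141 140 139 136 120 100 101  99  79  77  79  76  76  83  90 112 124 123 120  97 104
156 155 141 139 140 140 129 114  99 108  87  75  75  73  77  78  79  83  87 106 112 108  95 112
157 155 142 140 141 132 119 100 103  98  76  76  78  77  76  75  74  82  86  87  87  86 105 108
157 154 141 141 139 122 111  94 108  83  75  78  77  78  82  81  73  72  77  81  92  92 109 106
157 156 147 142 128 116 109 100  95  73  76  77  78  80  77  72  76  77  75  74  78 102 105 109
156 156 148 138 121 109  96  97  74  67  63  68  70  79  82 
[... 775 characters left out ...]
 105 104 110 114 130 134 133
114 115 122 112  86  81  83  86  90  90  87  90  83  77  74  66  98 104 108 111 124 132 133 132
113 117 118 122 120 108  87  79  85  90  91  89  85  80  74  78 106 106 111 116 130 132 135 133
122 118 120 118 112 120 119 107  87  79  85  85  87  80  67  93 104 108 111 121 132 133 132 131
138 131 126 116 112 117 115 123 122 105  87  79  83  74  71 104 105 112 114 130 131 133 132 132
150 144 139 129 120 118 118 119 118 121 122 104  82  70  92 102 109 112 122 133 133 134 132 132
157 156 153 144 137 129 124 120 120 119 120 122 119 108 103 105 112 114 129 133 133 133 133 133
157 156 156 156 150 144 138 130 124 124 125 122 119 119 106 109 112 121 132 134 131 133 133 134
```

```bash
python3 -m crank '[[[0,0,-5,0,-1],[0,0,-25,0,-1],[0,0,-50,0,-1],[0,0,-80,0,-1],[0,0,-115,0,-1],[0,0,-140,0,-1],[0,0,-140,0,-1],[0,0,-140,0,-1]]]' 50; python3 go.py .5313 .0102 .0385 153
```

```text
time: 23.9
ee_pos: [0.6399, -0.2045, 0.1711]
eef_rot: [-0.083, 0.997, -0.0, 0.0]
ft_force: [-0.4, -0.1, -4.4]
width: 0.0496
grip_force: 50.0
shift [ 71.6 229.9 132.4] turn 36.5 phi now -170.5 tilt z [ 0.001 -0.001 -1.   ] t 23.9
```

```bash
python3 -m crank '[[[6,18,0,3,-1],[14,44,0,7,-1],[23,73,0,12,-1],[32,102,0,17,-1],[41,131,0,22,-1],[50,160,0,27,-1],[58,187,10,31,-1],[65,210,20,35,-1],[70,224,30,36.5,-1],[71.6,229.9,40,36.5,-1],[71.6,229.9,48,36.5,-1],[71.6,229.9,48,36.5,-1],[71.6,229.9,48,36.5,-1],[71.6,229.9,48,36.5,-1]]]' 50; for i in 1 2; do python3 go.py .5313 .0102 .0385 153; done
```

```text
time: 25.3
ee_pos: [0.5318, 0.0098, 0.1229]
eef_rot: [0.233, 0.972, 0.0, 0.0]
ft_force: [0.1, 1.2, -3.7]
width: 0.0493
grip_force: 50.0
shift [ 0.6  0.1 84.4] turn -0.0 phi now 153.0 tilt z [ 0.  0. -1.] t 25.3
shift [ 0.6  0.1 84.4] turn -0.0 phi now 153.0 tilt z [ 0.  0. -1.] t 25.3
```

```bash
python3 -m crank '[[[0,0,10,0,-1],[0,0,25,0,-1],[0,0,38,0,-1],[0,0,49,0,-1],[0,0,58,0,-1],[0,0,65,0,-1],[0,0,71,0,-1],[0,0,76,0,-1],[0,0,80,0,-1],[0,0,81,0,-1],[0,0,81,0,-1]]]' 50; python3 go.py .5313 .0102 .0385 153
```

```text
time: 26.4
ee_pos: [0.5313, 0.0104, 0.0417]
eef_rot: [0.233, 0.972, -0.0, 0.0]
ft_force: [-0.4, -0.8, -3.4]
width: 0.0497
grip_force: 50.0
shift [-0.1 -0.2  3.2] turn 0.0 phi now 153.0 tilt z [ 0. -0. -1.] t 26.4
```

```bash
python3 -m crank '[[[0,0,1,0,-1],[0,0,2,0,-1],[0,0,2.6,0,-1],[0,0,3.2,0,-1],[0,0,3.2,0,-1]]]' 50; python3 -m crank '[[[0,0,0.5,0,-1],[0,0,0.5,0,-1]]]' 50
```

```text
time: 26.9
ee_pos: [0.5312, 0.0103, 0.0386]
eef_rot: [0.233, 0.972, -0.0, 0.0]
ft_force: [-1.7, -0.3, -0.1]
width: 0.0495
grip_force: 50.0
time: 27.1
ee_pos: [0.5313, 0.0104, 0.0386]
eef_rot: [0.233, 0.972, -0.0, 0.0]
ft_force: [-3.9, -1.4, 7.6]
width: 0.0497
grip_force: 50.0
```

```bash
python3 -m crank '[[[0,0,-0.5,0,-1],[0,0,-0.5,0,0.4],[0,0,-0.5,0,0.4],[0,0,-0.5,0,0.4],[0,0,-0.5,0,0.4],[0,0,-10,0,0.6],[0,0,-40,0,1],[0,0,-80,0,1],[0,0,-120,0,1],[0,0,-165,0,1],[0,0,-165,0,1]]]' 50; python3 go.py .4144 -.2821 .2 147.3
```

```text
time: 28.2
ee_pos: [0.5337, 0.0115, 0.209]
eef_rot: [0.233, 0.973, 0.001, 0.004]
ft_force: [0.0, -0.2, -0.9]
width: 0.0863
grip_force: 0.0
shift [ -26.5 -315.9    8.2] turn 5.8 phi now 153.1 tilt z [ 0.008 -0.001 -1.   ] t 28.2
```

```bash
python3 -m crank '[[[-26,-316,5,5.8,1],[-26,-316,5,5.8,1],[-26,-316,5,5.8,1],[-26,-316,5,5.8,1],[-26,-316,5,5.8,1],[-26,-316,5,5.8,1],[-26,-316,5,5.8,1],[-26,-316,5,5.8,1],[-26,-316,5,5.8,1],[-26,-316,5,5.8,1],[-26,-316,5,5.8,1]]]' 50; python3 go.py .4144 -.2821 .014 147.3
cat > f4.py <<'E'
from fit import *
import pickle
D={n:r.camera(n) for n in('top','scene')}; T,S=D['top'],D['scene']; pickle.dump(D,open('c4.pkl','wb'))
t=np.array([.5016,.0257]);y=-np.radians(27);ex=np.array([np.cos(y),np.sin(y)]);ey=np.array([-ex[1],ex[0]])
dark=lambda i:np.clip((100-i.mean(2))/16,0,1)*(i[...,0]-i[...,2]<25)
# joint fit: both parts as one, params (elbow x, bracket x, common y, yaw)
E0,B0=M['elbow'],M['step_bracket']
def res(q,views):
    M['set']=[b+[q[0],q[2],0] for b in E0]+[b+[q[1],q[3],0] for b in B0]
    return sum(np.abs(render(c,'set',[*t,y+q[4]],.008,o,h)-s).sum() for c,o,s in views)
h=30;V={}
for n,c in D.items():
    u,v=np.round(pix(c,[*t,.03])).astype(int); V[n]=(c,np.array([u-h,v-h]),dark(c['image'][v-h:v+h,u-h:u+h].astype(float)))
x0=np.array([-.0226,.0415,0,0,0]);sx=np.vstack([x0]+[x0+.004*np.eye(5)[k]*(10 if k==4 else 1) for k in range(5)])
for nm in(['top'],['top','scene'],['scene']):
    b=minimize(res,x0,args=([V[k] for k in nm],),method='Nelder-Mead',options=dict(initial_simplex=sx,maxiter=900,xatol=1e-4,fatol=.01))
    print(nm,'elbow x %.1f bracket x %.1f ey %.1f by %.1f'%tuple(b.x[:4]*1e3),'dyaw %.1f'%np.degrees(b.x[4]),round(b.fun,1))
c=T;u,v=np.round(pix(T,[*t,.06])).astype(int)
for row in T['image'][v-30:v+30:2,u-24:u+24:2].mean(2).astype(int): print(' '.join('%3d'%k for k in row))
print(u-24,v-30)
E
python3 f4.py
```

```text
time: 29.3
ee_pos: [0.412, -0.2816, 0.1982]
eef_rot: [0.281, 0.96, -0.0, 0.0]
ft_force: [-0.4, 0.7, 0.1]
width: 0.087
grip_force: 0.0
shift [ -2.3   0.9 184.2] turn 0.1 phi now 147.4 tilt z [ 0. -0. -1.] t 29.3
['top'] elbow x -22.0 bracket x 42.2 ey -0.1 by -0.9 dyaw 1.0 97.5
['top', 'scene'] elbow x -22.0 bracket x 41.6 ey -0.5 by -0.3 dyaw -0.2 376.6
['scene'] elbow x 20.8 bracket x 33.5 ey -12.1 by 1.4 dyaw -2.2 123.7
157 155 155 155 154 157 156 156 156 153 136 127 106 100  97  99 103 111 114 114 116 114 113 123
156 156 156 156 156 155 155 155 158 142 127 111 112 105  98  97  99  99 103 109 114 114 115 116
155 154 155 153 155 156 157 157 153 132 119 100 103  80  87  94  99  96  98  99 104 110 114 115
155 157 156 155 155 156 156 155 141 124 102 111  87  80  84  83  87  95  96  96 100  99 104 112
156 157 155 156 155 155 156 148 123 113  96 106  77  85  84  84  83  83  84  91  94  96  97 100
156 154 155 155 156 155 156 142 118  97  97  82  80  85  85  84  90  89  85  82  85  91 101  95
156 156 156 155 155 155 152 129 114  99  93  75  85  86  82  86  82  81  87  84  81  83 109 120
15
[... 1513 characters left out ...]
 133 148 148 149 149
114 109  91  80  87  87  87  94  95  87  82  73  69  65  76 114 117 121 126 143 148 148 147 149
115 106  78  83  85  85  91  85  78  91  86  83  82  70  96 118 118 124 132 146 147 148 149 148
120 122 107  88  78  83  90  95  96  88  85  84  82  77 114 116 122 125 140 148 149 149 149 148
116 119 119 120 107  86  78  82  86  85  85  87  73  92 119 119 123 133 147 148 148 150 148 149
118 116 111 115 121 120 105  86  80  82  86  83  74 107 117 122 123 139 148 149 149 149 147 149
131 119 114 116 117 117 120 120 106  82  79  72  91 115 120 124 130 148 150 148 148 149 149 150
145 137 131 121 118 119 117 119 122 120 110  92 108 115 123 125 142 149 149 149 148 148 149 150
284 215
```

```bash
python3 -m crank '[[[-2,0.5,45,0,1],[-2,0.5,90,0,1],[-2,0.5,130,0,1],[-2,0.5,160,0,1],[-2,0.5,176,0,1],[-2,0.5,184,0,1],[-2,0.5,185,0,1],[-2,0.5,185,0,1],[-2,0.5,185,0,-1],[-2,0.5,185,0,-1],[-2,0.5,185,0,-1],[-2,0.5,185,0,-1],[-2,0.5,185,0,-1],[-2,0.5,185,0,-1],[-2,0.5,185,0,-1],[-2,0.5,185,0,-1]]]' 50
python3 -m crank '[[[0,0,-5,0,-1],[0,0,-25,0,-1],[0,0,-50,0,-1],[0,0,-80,0,-1],[0,0,-115,0,-1],[0,0,-140,0,-1],[0,0,-140,0,-1],[0,0,-140,0,-1]]]' 50; python3 go.py .4852 .0335 .12 153
```

```text
time: 31.0
ee_pos: [0.4132, -0.2837, 0.013]
eef_rot: [0.282, 0.959, -0.0, 0.0]
ft_force: [0.2, -0.0, 1.1]
width: 0.0494
grip_force: 49.9
time: 31.8
ee_pos: [0.4127, -0.2839, 0.1526]
eef_rot: [0.282, 0.959, -0.0, -0.0]
ft_force: [-0.4, -0.4, -3.2]
width: 0.0494
grip_force: 49.9
shift [110.9 306.2  32.3] turn -5.8 phi now 147.2 tilt z [-0.    -0.001 -1.   ] t 31.8
```

```bash
python3 -m crank '[[[6,17,0,-1,-1],[15,42,0,-2,-1],[26,72,0,-3,-1],[37,102,0,-4,-1],[48,132,0,-5,-1],[59,162,0,-5.8,-1],[70,192,0,-5.8,-1],[81,222,0,-5.8,-1],[91,250,0,-5.8,-1],[99,274,8,-5.8,-1],[106,292,18,-5.8,-1],[109,302,26,-5.8,-1],[110.9,306.2,32,-5.8,-1],[110.9,306.2,32,-5.8,-1],[110.9,306.2,32,-5.8,-1],[110.9,306.2,32,-5.8,-1]]]' 50; python3 go.py .4852 .0335 .05 153
```

```text
time: 33.4
ee_pos: [0.4855, 0.0332, 0.1212]
eef_rot: [0.233, 0.972, -0.0, 0.0]
ft_force: [0.3, -0.0, -2.1]
width: 0.0495
grip_force: 49.9
shift [ 0.4  0.1 71.2] turn -0.0 phi now 153.0 tilt z [ 0. -0. -1.] t 33.4
```

```bash
python3 -m crank '[[[0,0,12,0,-1],[0,0,25,0,-1],[0,0,35,0,-1],[0,0,41,0,-1],[0,0,44,0,-1],[0,0,46,0,-1],[0,0,48,0,-1],[0,0,50,0,-1],[0,0,50,0,-1]]]' 50; python3 -m crank '[[[0,0,4,0,-1],[0,0,8,0,-1],[0,0,12,0,-1],[0,0,15,0,-1],[0,0,17,0,-1],[0,0,18,0,-1],[0,0,18,0,-1]]]' 50;python3 go.py .4852 .0335 .05 153
```

```text
time: 34.3
ee_pos: [0.4855, 0.0337, 0.0709]
eef_rot: [0.233, 0.972, -0.0, -0.0]
ft_force: [1.2, 0.7, -2.3]
width: 0.0494
grip_force: 49.9
time: 35.0
ee_pos: [0.4855, 0.0338, 0.0529]
eef_rot: [0.233, 0.972, -0.0, -0.0]
ft_force: [0.3, 0.4, -1.2]
width: 0.0492
grip_force: 49.9
shift [ 0.1 -0.4  2.9] turn 0.1 phi now 153.1 tilt z [-0. -0. -1.] t 35.0
```

```bash
python3 -m crank '[[[0,0,1,0,-1],[0,0,2,0,-1],[0,0,2.7,0,-1],[0,0,2.7,0,-1]]]' 50; python3 -m crank '[[[0,0,0.7,0,-1],[0,0,0.7,0,-1]]]' 50
```

```text
time: 35.4
ee_pos: [0.4854, 0.0337, 0.0501]
eef_rot: [0.233, 0.972, -0.0, -0.0]
ft_force: [0.3, -0.5, -3.3]
width: 0.0497
grip_force: 49.9
time: 35.6
ee_pos: [0.4856, 0.0338, 0.05]
eef_rot: [0.233, 0.972, -0.0, 0.0]
ft_force: [-3.1, -0.8, 7.0]
width: 0.0499
grip_force: 49.9
```

```bash
python3 -m crank '[[[0,0,-0.3,0,-1],[0,0,-0.3,0,0.4],[0,0,-0.3,0,0.4],[0,0,-0.3,0,0.4],[0,0,-0.3,0,0.6],[0,0,-10,0,0.8],[0,0,-40,0,1],[0,0,-80,0,1],[0,0,-120,0,1],[0,0,-160,0,1],[0,0,-160,0,1]]]' 50; python3 go.py .45 -.33 .21
```

```text
time: 36.7
ee_pos: [0.4878, 0.0348, 0.2146]
eef_rot: [0.233, 0.973, 0.0, 0.003]
ft_force: [0.3, -0.2, -1.3]
width: 0.0867
grip_force: 0.0
shift [-131.4 -342.4    4.7] turn 0.0 phi now 153.1 tilt z [ 0.007 -0.001 -1.   ] t 36.7
```

```bash
python3 -m crank '[[[-131,-342,0,0,1],[-131,-342,0,0,1],[-131,-342,0,0,1],[-131,-342,0,0,1],[-131,-342,0,0,1],[-131,-342,0,0,1],[-131,-342,0,0,1],[-131,-342,0,0,1],[-131,-342,0,0,1],[-131,-342,0,0,1],[-131,-342,0,0,1]]]' 50
cat > f5.py <<'E'
from fit import *
import pickle
D={n:cam(n,n+'9.png') for n in('top','scene')}
t=np.array([.5016,.0257]);y=-np.radians(27)
dark=lambda i:np.clip((100-i.mean(2))/16,0,1)*(i[...,0]-i[...,2]<25)
h=32
def res(q,views):
    M['set']=[b+[-.022,-.0005,.008] for b in M['elbow']]+[b+[.0417,-.0005,.008] for b in M['step_bracket']]+[b+[q[0],q[1],q[2]] for b in M['tee']]
    return sum(np.abs(render(c,'set',[*t,y],0,o,h)-s).sum() for c,o,s in views)
V={}
for n,c in D.items():
    u,v=np.round(pix(c,[*t,.05])).astype(int); V[n]=(c,np.array([u-h,v-h]),dark(c['image'][v-h:v+h,u-h:u+h].astype(float)))
x0=np.array([-.0182,0,.037])
for nm in(['top'],['scene'],['top','scene']):
    b=minimize(res,x0,args=([V[k] for k in nm],),method='Nelder-Mead',options=dict(initial_simplex=np.vstack([x0,x0+.006*np.eye(3)]),xatol=1e-4,fatol=.01))
    print(nm,np.round(b.x*1e3,1),round(b.fun,1),'nominal',round(res(x0,[V[k] for k in nm]),1))
D0=pickle.load(open('c2.pkl','rb'))
for n in D:   # bystanders: changed pixels vs. picture 2
    d=np.abs(D[n]['image'].astype(int)-D0[n]['image']).mean(2)>30; d=cv2.morphologyEx(d.astype(np.uint8),cv2.MORPH_OPEN,np.ones((3,3)))
    k,_,st,ce=cv2.connectedComponentsWithStats(d); print(n,[(tuple(ce[i].astype(int)),int(st[i,4])) for i in range(1,k) if st[i,4]>15])
E
python3 f5.py
```

```text
time: 37.8
ee_pos: [0.4479, -0.3285, 0.2099]
eef_rot: [0.232, 0.973, -0.0, 0.0]
ft_force: [0.1, 0.0, 0.5]
width: 0.087
grip_force: 0.0
['top'] [-11.6  -0.9  35. ] 133.4 nominal 137.8
['scene'] [-18.    4.   34.3] 301.5 nominal 335.6
['top', 'scene'] [-11.5  -0.2  28.3] 434.9 nominal 473.4
top [((np.int64(462), np.int64(54)), 120), ((np.int64(475), np.int64(46)), 29), ((np.int64(492), np.int64(93)), 203), ((np.int64(436), np.int64(117)), 349), ((np.int64(496), np.int64(158)), 395), ((np.int64(385), np.int64(200)), 3070), ((np.int64(481), np.int64(158)), 29), ((np.int64(477), np.int64(170)), 67), ((np.int64(458), np.int64(171)), 50), ((np.int64(425), np.int64(224)), 2842), ((np.int64(474), np.int64(187)), 174), ((np.int64(220), np.int64(205)), 768), ((np.int64(322), np.int64(207)), 119), ((np.int64(528), np.int64(230)), 811), ((np.int64(510), np.int64(221)), 333), ((np.int64(554), np.int64(219)), 179), ((np.int64(542), np.int64(221)), 29), ((np.int64(308), np.int64(242)), 912), ((np.int64(463), np.int64(246)), 1220), ((np.int64(575), np.int64(244)), 137), ((np.int64(593), np.int64(248)
[... 2005 characters left out ...]
 38), ((np.int64(354), np.int64(210)), 17), ((np.int64(514), np.int64(234)), 420), ((np.int64(323), np.int64(231)), 957), ((np.int64(365), np.int64(238)), 914), ((np.int64(387), np.int64(234)), 458), ((np.int64(500), np.int64(229)), 42), ((np.int64(439), np.int64(245)), 176), ((np.int64(489), np.int64(236)), 119), ((np.int64(458), np.int64(250)), 196), ((np.int64(305), np.int64(250)), 634), ((np.int64(500), np.int64(263)), 70), ((np.int64(225), np.int64(276)), 529), ((np.int64(349), np.int64(267)), 38), ((np.int64(485), np.int64(277)), 434), ((np.int64(438), np.int64(271)), 41), ((np.int64(412), np.int64(276)), 30), ((np.int64(504), np.int64(286)), 38), ((np.int64(376), np.int64(303)), 102)]
```

The tee's contact height matches the packed 37 mm, and both other parts met the tray floor at the expected heights. The hood hasn't moved and the arm is clear, so I'm handing in.

```bash
python3 -c "
from bench import r
print(r.close_job())"
```

```text
the job is handed in; nothing more can be done
None
```

I handed the job in at about 38 s: the hood stands upright on a clear patch of bench, and the elbow, step bracket and tee are packed in the tray; contact heights match fully home, but the final camera fit was too ambiguous to confirm the tee level.

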